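Hold up the notched finish sample over the light panel, label end up

ROBOT

A 6-joint arm with a two-finger parallel gripper is mounted at the origin on the work surface. World frame = base frame: x ahead of the robot, y to its left, z up, the work surface at z = 0. Lengths are in m, angles in rad, forces in N, time in s.
With the tool pointing down it reaches from about 0.375 to 0.9 m from the base axis. Payload 3.1 kg.
Tool frame: the origin (TCP) lies midway between the tips of the shut fingers; the grasp point (between the pads) lies 19 mm behind it; z points along the fingers, x is the direction in which the jaws open and shut, and the axes are right-handed (so a half turn about z gives the same grasp; the last joint's range is limited). The gripper opens to 85 mm and grips with 20 to 120 N. Pads are 22 mm wide; open, the fingers measure 114 mm over their backs; the gripper's body (76 mm by 85 mm) begins 54 mm behind the grasp point. The pads swing forward as they close: fully open they stand 13 mm farther back than shut.
Start: joints at [-1.28, 0.527, 1.433, -0, 1.181, -0.178], TCP at [0.283, -0.557, 0.202] pointing down, gripper open.
Joint ranges: [-3.08, 3.08], [-0.75, 2.2], [0.22, 2.44], [-1.43, 4.57], [0, 2.65], [-2.85, 2.85]. Speed limits (rad/s): [2.79, 2.79, 3.14, 3.14, 3.14, 3.14].

INTERFACE

Orientations are given as a 3x3 rotation matrix whose columns are the frame's x, y, z axes.
In Python, from station import monitor, cams, workorder gives the robot as it stands. The module is installed in compiled form; this text tells all that it offers.
- The arm moves only by the tool drive_tool, never from a script. Its argument "series" is a list that holds one entry, the list of rows, each a list of 6 numbers: the shift along the tool's x, y, z in cm, then the turn, a rotation vector about the tool's x, y, z in degrees. In form: [[[x, y, z, rx, ry, rz], ...]]. A call has 1 to 20 rows; each row shifts and turns the commanded pose from where the row before left it, along the tool's axes as they then stand; what a row does not reach is not made up. A row lasts 1/12 s, in which the tool goes at most 41.7 mm and 7.16 degrees, less where a joint would pass 70% of its speed; a pose out of reach is approached as far as the arm can. A call with a gripper value outside its range is refused whole. "grip" is the gripper's target within -1 to 1 (fully open at 1, half-way at 0, shut at -1), set as the call begins (left out, the last holds). The fingers move at their own pace and stop on an object; "force" is the grip in N (left out, the last holds). Time passes only in rows, so rows that do not move let the fingers close. It gives the time, the measured TCP pose, the force and the opening at its end, in the units of the state.
- monitor.sense(): the state, without advancing time (a new reading comes with each control period).
- cams.capture(name): name is "side" or "top"; returns the picture (420x560x3 uint8, red, green, blue); there is no depth.
- cams.get_calibration(name): a dict with "K" (3x3 intrinsics, pixels), "R" (3x3) and "t" (3): a world point X has camera coordinates R X + t. Camera axes: x right, y down, z forward; pixel columns grow to the right and rows downward; lengths in m; the calibration is good to about 2 mm. A picture is of the moment at which its call begins. get_calibration takes no time and is no camera call.
- workorder.finish_job(): hands the job in, once; it reports no verdict.
The state is a dict: "time_s": time; "q": joint angles; "joint_vel": joint speeds; "joint_efforts": joint torques, N m; "tool_pos": TCP position; "ee_rot": TCP orientation; "wrist_force": force on the tool from outside, world axes, zero at the start; "wrist_torque": the same for the moment, N m; "grip_width": opening from 0.0 (shut) to 1.0 (fully open).
Only numpy, scipy, OpenCV 4.12 (cv2) and the standard library are available. Lean on these libraries where they do the work, as an engineer would, in place of code of your own. Each camera call takes 0.05 s, during which the arm holds its last target.

TASK

One of the three clear plates standing in the wooden rack is a finish sample: a small square notch at a top corner marks its frosted label end. Draw that plate out of the rack without disturbing the other two, and hold it above the middle of the flat light panel, about 18 cm up, sloping at about 45 degrees with the frosted label end uppermost. Finish while still holding it there, still and clear of everything else; leave the tin and the screwdriver alone.

Things in the scene. Friction and masses are not known exactly. Their poses are not given: they have to be found in the camera images.
- plate_center (a point): the sample plate, clear acrylic, 130 long, 6 thick, 70 mm high, about 65 g, upright on its long edge in a rack slot, its top 75 mm above the bench. This point is its centre, 40 mm up. x axis: along the plate to its frosted label end (any yaw); y: across its thickness; z: up to its top edge. The last 40 mm at +x are frosted; the top corner there has an 18 x 18 mm notch
- plate_notch (a point): the middle of the notch of the sample plate: 56 mm from the plate's centre towards its frosted end and 26 mm above its centre
- blank_a_center (a point): a plain clear acrylic plate of the same size (130 x 6 x 70 mm), no notch and no frosting, standing in another slot; this point is its centre. Leave it in its slot
- blank_b_center (a point): a plain clear acrylic plate of the same size (130 x 6 x 70 mm), no notch and no frosting, standing in another slot; this point is its centre. Leave it in its slot
- rack: wooden rack fixed to the bench at any yaw, 150 mm long (x, along the slots), 190 mm wide (y); origin at the centre of its underside. Three slots at y = -70, 0, 70 mm, 7.6 mm wide, floor 5 mm and lips' tops 19 mm above the bench: plates stand 56 mm proud, to be pinched across their thickness from above. Which plate is in which slot varies
- panel_top (a point): the middle of the top face of the flat light panel, white with a slim aluminium frame, 160 x 120 mm, 11 mm high, fixed to the bench; it may be left or right of the rack
- tin: closed tin, 70 mm across and 100 mm high, standing free on the bench beyond the work; origin at the centre of its underside. Leave it alone
- screwdriver: screwdriver lying free on the bench at the right of the work, about 200 mm long, along its x axis. Leave it alone
Mind the look-alikes: they are no part of the job. There is more than one size of the part that bears panel_top; the job needs the middle-sized.

How it is judged:
On the way:
1. the sample plate is held clear of the rack (height (world z) of plate_center above 0.085 m and contact force between plate and the fingers above 1 N and contact force between plate and rack below 0.05 N), for 0.2 s.
At the end, for the whole second after the job is handed in: Held by the fingers, still, touching nothing else; plate centre within 40 mm of the panel's middle (from above) and 110 to 280 mm above the bench; its length slopes 30 to 60 degrees, frosted end up; the other two plates within 20 mm of where they stood (contact force between plate and the fingers above 1 N and contact force between plate and rack below 0.05 N and contact force between plate and panel below 0.05 N and contact force between plate and blank_a below 0.05 N and contact force between plate and blank_b below 0.05 N and contact force between plate and tin below 0.05 N and contact force between plate and screwdriver below 0.05 N and horizontal distance between plate_center and panel_top below 0.04 m and height (world z) of plate_center between 0.11 and 0.28 m and angle between plate_center's own x axis and vertical between 0.524 and 1.047 rad and linear speed of plate below 0.03 m/s and not (distance of blank_a_center from where it was at the start of the episode above 0.02 m) and not (distance of blank_b_center from where it was at the start of the episode above 0.02 m)); the arm keeps its last pose, push and grip.
It fails at once if one of the other two plates is shifted more than 20 mm (distance of any of blank_a_center, blank_b_center from where it was at the start of the episode above 0.02 m).
It fails at once if the tin or the screwdriver is moved more than 20 mm (distance of any of tin, screwdriver from where it was at the start of the episode above 0.02 m).
It also fails if it takes over 32 s, if anything falls off the work surface, if the arm or the gripper's body presses on something with over 40 N, if the wrist force passes 120 N, or if a joint passes its speed limit or range.

## Working session

There is one attempt and no reset: what is moved stays moved. The work goes in short steps, Python scripts to look and compute and a tool call to move; the robot and the scene stay as the last step left them, time stands still between calls to the robot, and variables do not carry over. Pictures are saved under pics/ and viewed, and the job is handed in when it is done.

Besides the shell and the picture viewer there is one more tool, called after "Request:" as name(argument=value, ...), one argument or row to a line, values as JSON. drive_tool: Moves the arm, as the interface text tells. Its arguments: {"type":"object","properties":{"series":{"type":"array","items":{"type":"array","items":{"type":"array","items":{"type":"number"}}}},"grip":{"type":"number"},"force":{"type":"number"}},"required":["series"]}

```bash
mkdir -p pics; python3 - <<'E'
from station import monitor,cams
import cv2,numpy as np
for n in("side","top"):
    im=cams.capture(n);cv2.imwrite(f"pics/{n}0.png",im[:,:,::-1]);c=cams.get_calibration(n);print(n,c)
    np.savez(f"{n}0.npz",im=im,**c)
s=monitor.sense();print(s)
E
```

```text
side {'K': array([[414.2505118 ,   0.        , 282.21165882],
       [  0.        , 414.2505118 , 207.1550991 ],
       [  0.        ,   0.        ,   1.        ]]), 'R': array([[-0.82900495, -0.55923492, -0.00266302],
       [-0.370934  ,  0.55342047, -0.74574376],
       [ 0.41851972, -0.61723746, -0.66622756]]), 't': array([0.36338762, 0.30930184, 0.78744597])}
top {'K': array([[406.69017889,   0.        , 276.72042487],
       [  0.        , 406.69017889, 210.67197076],
       [  0.        ,   0.        ,   1.        ]]), 'R': array([[ 0.02417021, -0.99956597,  0.0168423 ],
       [-0.99429903, -0.02578616, -0.10346262],
       [ 0.10385202, -0.01424557, -0.99449074]]), 't': array([-0.10969719,  0.51541718,  0.80286217])}
{'time_s': 0.1, 'q': array([-1.27948131e+00,  5.28353660e-01,  1.43376969e+00,  1.39564447e-05,
        1.18137597e+00, -1.78501758e-01]), 'joint_vel': array([-9.58299415e-05, -4.86035526e-04, -2.46401430e-03, -1.17612800e-03,
       -4.04925984e-04,  8.33214532e-04]), 'joint_efforts': array([ 4.77833316e-05, -4.43305242e+01, -1.78585732e+01, -3.16531468e-04,
        3.90376095e-03,  1.66037313e-05]), 'tool_pos': array([ 0.28278062, -0.55659919,  0.20124494]), 'ee_rot': array([[ 4.52717687e-01, -8.91653750e-01, -5.35249037e-04],
       [-8.91651941e-01, -4.52717867e-01,  1.83003757e-03],
       [-1.87407666e-03, -3.51234532e-04, -9.99998182e-01]]), 'wrist_force': array([-0.36849467, -1.04911795, -0.5754636 ]), 'wrist_torque': array([ 0.02971208, -0.00067366, -0.01407703]), 'grip_width': 0.9995873603373655}
```

View pics/side0.png

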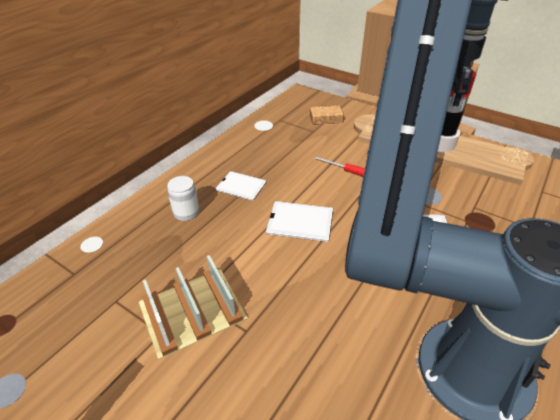

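View pics/top0.png

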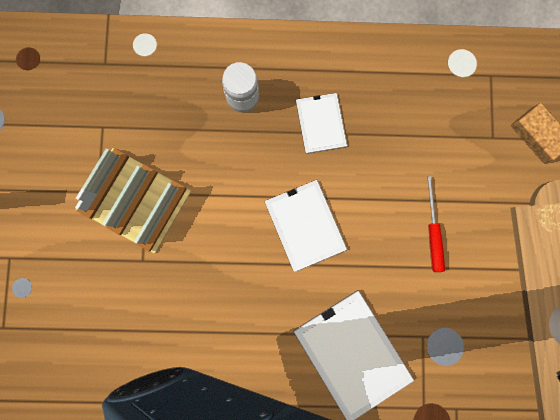

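The top view shows three white panels: small at (322,122), middle at (306,225) and large at (355,355). The rack is at about (133,200), with three plates. I'll crop the rack and measure the panel sizes next.

```bash
cat > h.py <<'E'
import numpy as np
C={n:np.load(f"{n}0.npz") for n in("side","top")}
def ray(n,u,v,z):
    c=C[n];d=c["R"].T@np.linalg.solve(c["K"],[u,v,1.]);o=-c["R"].T@c["t"]
    return o+d*(z-o[2])/d[2]
def proj(n,X):
    c=C[n];p=c["K"]@(c["R"]@np.asarray(X)+c["t"]);return p[:2]/p[2]
E
python3 - <<'E'
from h import *
import cv2
t=C["top"]["im"];s=C["side"]["im"]
a=cv2.resize(t[135:265,60:225],None,fx=4.6,fy=4.6,interpolation=cv2.INTER_CUBIC);cv2.imwrite("pics/tc.png",a[:,:,::-1])
a=cv2.resize(s[245:360,130:255],None,fx=5,fy=5,interpolation=cv2.INTER_CUBIC);cv2.imwrite("pics/sc.png",a[:,:,::-1])
m=((t.min(2)>120)&(np.ptp(t.astype(int),axis=2)<25)).astype(np.uint8)
m=cv2.morphologyEx(m,cv2.MORPH_CLOSE,np.ones((7,7)))
for c in cv2.findContours(m,0,2)[0]:
    if cv2.contourArea(c)>800:
        r=cv2.minAreaRect(c);b=cv2.boxPoints(r);P=np.array([ray("top",*p,.011) for p in b])
        print(r,[round(float(np.linalg.norm(P[i]-P[i-1])),3) for i in range(2)],P.mean(0),b.tolist())
E
```

```text
((353.455810546875, 357.5713806152344), (110.35348510742188, 78.94905090332031), 58.29857635498047) [0.215, 0.161] [ 0.2275858  -0.25852856  0.011     ] [[290.8759765625, 331.3706970214844], [358.045654296875, 289.8835144042969], [416.03564453125, 383.7720642089844], [348.865966796875, 425.2592468261719]]
((305.3124694824219, 225.13473510742188), (76.97550201416016, 57.67021560668945), 67.10945129394531) [0.159, 0.121] [ 0.49178815 -0.15707378  0.011     ] [[263.7774658203125, 200.89395141601562], [316.9061279296875, 178.46185302734375], [346.84747314453125, 249.37551879882812], [293.71881103515625, 271.8076171875]]
((321.1075439453125, 122.57357788085938), (55.22512435913086, 42.14064407348633), 79.3803482055664) [0.121, 0.091] [ 0.71171663 -0.1871904   0.011     ] [[295.3094177246094, 99.31697845458984], [336.7283020019531, 91.55094146728516], [346.9056701660156, 145.83016967773438], [305.4867858886719, 153.59622192382812]]
((240.19810485839844, 84.94339752197266), (45.60369873046875, 34.75221633911133), 74.05460357666016) [0.101, 0.075] [ 0.78959524 -0.01193222  0.011     ] [[217.22640991210938, 67.7924575805664], [250.64149475097656, 58.24529266357422], [263.1697998046875, 102.0943374633789], [229.7547149658203, 111.6415023803711]]
((339.0, 13.5), (27.0, 440.0), 90.0) [0.062, 0.975] [ 0.95957111 -0.22813256  0.011     ] [[119.0, 0.0], [559.0, 0.0], [559.0, 27.0], [119.0, 27.0]]
```

View pics/tc.png

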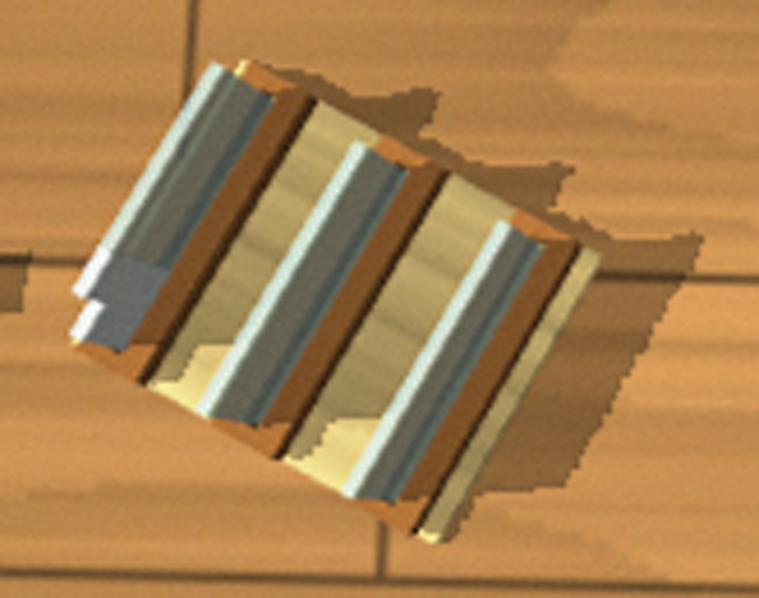

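View pics/sc.png

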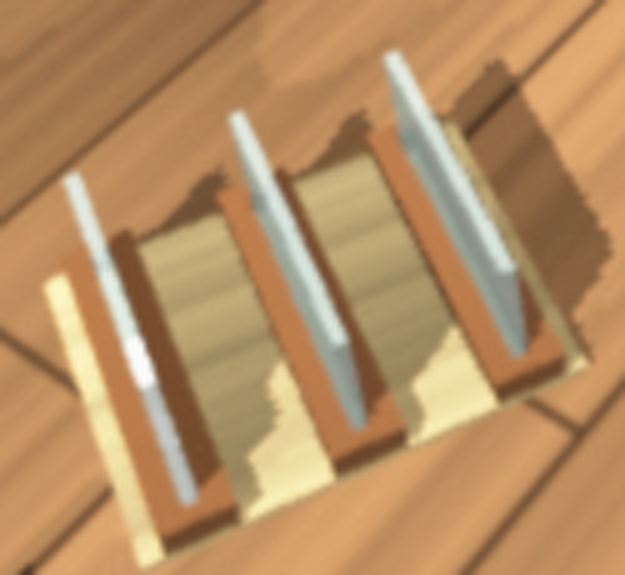

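Candidates in the top view are the plates whose top edges lie at (92,175), (121,195) and (152,213). Only the leftmost has the notch, at crop (85,300), i.e. (78,202), and the frosted end, so that one is the sample. The middle-sized panel is the one at (305,225), measuring 159 x 121 mm.

```bash
python3 - <<'E'
from h import *
import cv2
def T(a):return (60+(a[0]+.5)/4.6-.5,135+(a[1]+.5)/4.6-.5)
def S(a):return (130+(a[0]+.5)/5-.5,245+(a[1]+.5)/5-.5)
# centre line of top faces: far end, near end
for nm,a,b in(("s",(217,68),(84,288)),("m",(361,147),(207,411)),("r",(505,226),(355,490))):
    A=ray("top",*T(a),.075);B=ray("top",*T(b),.075);d=B-A;print(nm,A,B,np.linalg.norm(d),np.degrees(np.arctan2(d[1],d[0])),(A+B)/2)
for nm,a,b in(("s",(72,178),(142,385)),("m",(238,116),(338,340)),("r",(393,56),(508,264))):
    A=ray("side",*S(a),.075);B=ray("side",*S(b),.075);d=B-A;print("side",nm,A,B,np.linalg.norm(d),np.degrees(np.arctan2(d[1],d[0])),(A+B)/2)
# panel from side
s=C["side"]["im"];m=((s.min(2)>150)&(np.ptp(s.astype(int),axis=2)<30)).astype(np.uint8);m[:, 345:]=0
m=cv2.morphologyEx(m,cv2.MORPH_CLOSE,np.ones((7,7)))
for c in cv2.findContours(m,0,2)[0]:
    if cv2.contourArea(c)>800:
        M=cv2.moments(c);u=M["m10"]/M["m00"],M["m01"]/M["m00"];print(u,ray("side",*u,.011))
E
```

```text
s [0.62410663 0.23674153 0.075     ] [0.52909017 0.28544589 0.075     ] 0.1067719205100704 152.8608360018299 [0.5765984  0.26109371 0.075     ]
m [0.59191825 0.17431279 0.075     ] [0.47912236 0.23111793 0.075     ] 0.12629226779082145 153.26971698659807 [0.5355203  0.20271536 0.075     ]
r [0.55992926 0.11227076 0.075     ] [0.44802498 0.16824497 0.075     ] 0.12512265470272432 153.42590895125343 [0.50397712 0.14025786 0.075     ]
side s [0.62477734 0.23333361 0.075     ] [0.5277984  0.28617773 0.075     ] 0.11044191391229011 151.4138982125902 [0.57628787 0.25975567 0.075     ]
side m [0.59148128 0.17122866 0.075     ] [0.47997632 0.23013918 0.075     ] 0.12611029342686036 152.15152514064064 [0.5357288  0.20068392 0.075     ]
side r [0.55944624 0.10903058 0.075     ] [0.44810894 0.16625515 0.075     ] 0.12518244921803554 152.79797582999242 [0.50377759 0.13764286 0.075     ]
(300.1071459356952, 221.02292905783983) [ 0.48559943 -0.15338143  0.011     ]
(180.93090839107003, 196.94515011547344) [ 0.81226266 -0.05092615  0.011     ]
(240.7562746318191, 185.27152043144574) [ 0.70619421 -0.18427267  0.011     ]
(156.24885520290542, 173.20294489183638) [ 0.95092484 -0.08934555  0.011     ]
(322.8654811588943, 31.85150910300611) [ 1.13586061 -1.40674536  0.011     ]
```

Request:
drive_tool(
  series=[
    [[-2.5,-2.6,0,0,0,0],[-2.5,-2.6,0,0,0,0],[-2.5,-2.6,0,0,0,0],[-2.5,-2.6,0,0,0,0],[-2.5,-2.6,0,0,0,0],[-2.5,-2.6,0,0,0,0],[-2.5,-2.6,0,0,0,0],[-2.5,-2.6,0,0,0,0],[-2.5,-2.6,0,0,0,0],[-2.5,-2.6,0,0,0,0],[-2.5,-2.6,0,0,0,0],[-2.5,-2.6,0,0,0,0],[-2.5,-2.6,0,0,0,0],[-2.5,-2.6,0,0,0,0],[-2.5,-2.6,0,0,0,0],[-2.5,-2.6,0,0,0,0],[-2.5,-2.6,0,0,0,0],[-2.5,-2.6,0,0,0,0],[-2.5,-2.6,0,0,0,0],[-2.5,-2.6,0,0,0,0]],
  ],
  grip=0,
)

```text
time_s: 1.77
tool_pos: [0.5202, 0.1259, 0.2018]
ee_rot: [[0.453, -0.892, -0.001], [-0.892, -0.453, -0.0], [-0.0, 0.001, -1.0]]
wrist_force: [1.5, -0.7, -0.1]
grip_width: 0.504
```

Request:
drive_tool(
  series=[
    [[-2.5,-2.6,0,0,0,0],[-2.5,-2.6,0,0,0,0],[-2.5,-2.6,0,0,0,0],[0,0,0,0,0,-7],[0,0,0,0,0,-7],[0,0,0,0,0,-7],[0,0,0,0,0,-7],[0,0,0,0,0,-7],[0,0,0,0,0,-7],[0,0,0,0,0,-7],[0,0,0,0,0,-7],[0,0,0,0,0,-7],[0,0,0,0,0,-7],[0,0,0,0,0,-7],[0,0,0,0,0,-7],[0,0,0,0,0,-7],[0,0,0,0,0,-7],[0,0,0,0,0,-7],[0,0,0,0,0,-7],[0,0,0,0,0,-7]],
  ],
)

```text
time_s: 3.43
tool_pos: [0.5554, 0.2261, 0.2016]
ee_rot: [[0.555, 0.832, -0.001], [0.832, -0.555, -0.0], [-0.001, -0.001, -1.0]]
wrist_force: [0.1, -0.1, -0.8]
grip_width: 0.499
```

Request:
drive_tool(
  series=[
    [[0,0,0,0,0,-6.5],[2.0,-0.3,2,0,0,0],[1.9,-0.35,2,0,0,0],[0,0,3,0,0,0],[0,0,2.5,0,0,0],[0,0,0,0,0,0],[0,0,0,0,0,0]],
  ],
)

```text
time_s: 4.02
tool_pos: [0.5667, 0.2634, 0.1055]
ee_rot: [[0.463, 0.886, -0.004], [0.886, -0.463, -0.001], [-0.003, -0.003, -1.0]]
wrist_force: [1.0, 0.1, 1.0]
grip_width: 0.501
```

```bash
python3 - <<'E'
from station import monitor,cams
from h import *
import cv2
s=monitor.sense();print(s["q"],s["tool_pos"],s["time_s"])
ims=[]
for n,(x,y) in(("side",(130,190)),("top",(30,120))):
    im=cams.capture(n).copy()
    c=np.array([.5675,.264]);ex=np.array([-.889,.457])
    for k in(-.065,0,.047): cv2.circle(im,tuple(np.round(proj(n,[*(c+k*ex),.075])).astype(int)),1,(255,0,0),-1)
    ims.append(cv2.resize(im[y:y+190,x:x+190],(400,400),interpolation=cv2.INTER_CUBIC))
cv2.imwrite("pics/a1.png",np.hstack(ims)[:,:,::-1])
E
```

```text
[ 2.56492110e-01  6.45994902e-01  1.51321398e+00  3.14172470e-06
  9.86943927e-01 -8.32945131e-01] [0.56670236 0.26338337 0.10550148] 4.0167
```

View pics/a1.png

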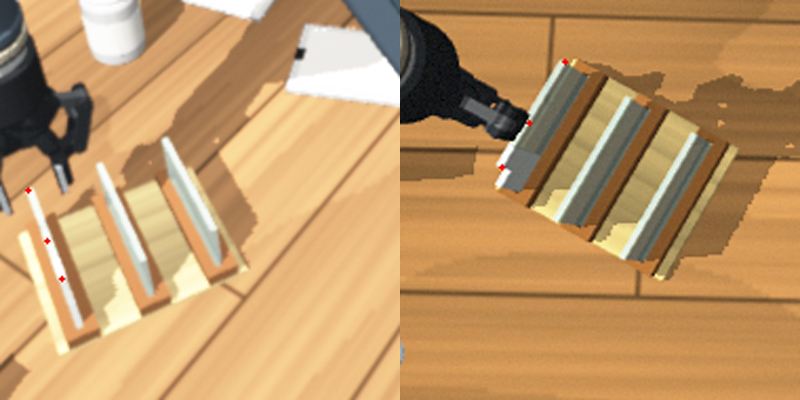

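```bash
python3 - <<'E'
from h import *
for n,(x,y) in(("side",(130,190)),("top",(30,120))):
    for X in([.5667,.2634,.1055],[.5667,.2634,.12],[.5667+.463*.021,.2634+.886*.021,.112],[.5667-.463*.021,.2634-.886*.021,.112]): print(n,(proj(n,X)-[x,y])*400/190)
E
```

```text
side [ 40.67573888 219.17047245]
side [ 37.17700613 209.37372372]
side [ 15.79772324 223.98757272]
side [ 62.00308231 205.80079387]
top [112.93405968 116.12170296]
top [105.28150835 112.92304311]
top [ 88.91068853 103.15347401]
top [130.21083215 126.27579232]
```

```bash
python3 - <<'E'
from station import cams
from h import *
import cv2
ims=[]
for n,(x,y) in(("side",(125,255)),("top",(55,145))):
    im=cams.capture(n)
    x-=0; y-=10 if n=="top" else 20
    a=cv2.resize(im[y:y+70,x:x+70],(400,400),interpolation=cv2.INTER_CUBIC);f=400/70
    for X,c in(([.5667,.2634,.1055],(255,0,0)),([.5667+.463*.021,.2634+.886*.021,.1055],(0,255,0)),([.5667-.463*.021,.2634-.886*.021,.1055],(0,0,255))):
        p=(proj(n,X)-[x,y])*f;cv2.circle(a,tuple(np.round(p).astype(int)),4,c,-1)
    ims.append(a)
cv2.imwrite("pics/a2.png",np.hstack(ims)[:,:,::-1])
E
```

```text
(no output)
```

View pics/a2.png

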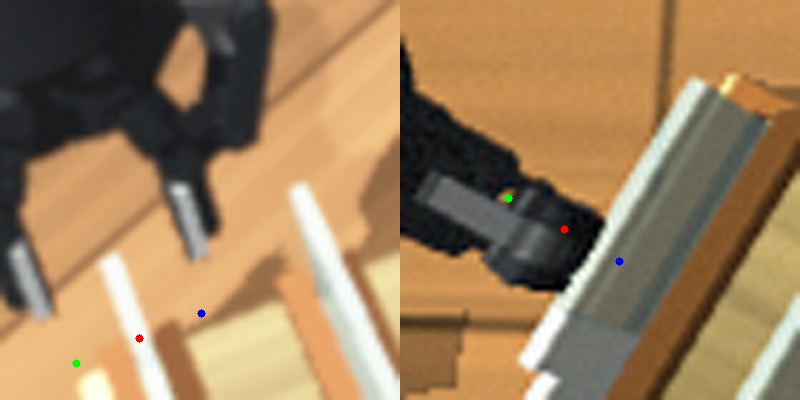

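The side view shows the fingertips at about (40,315) and (200,255), straddling the plate, but about 25 mm higher than the shut-tip TCP would suggest. That is more than the swing-back of half-open fingers explains. I'll descend part way and look again.

Request:
drive_tool(
  series=[
    [[0.1,0,2,0,0,0],[0,0,2,0,0,0],[0,0,1,0,0,0],[0,0,0,0,0,0],[0,0,0,0,0,0]],
  ],
)

```text
time_s: 4.63
tool_pos: [0.5689, 0.2646, 0.0577]
ee_rot: [[0.463, 0.886, 0.0], [0.886, -0.463, 0.0], [0.0, 0.0, -1.0]]
wrist_force: [0.1, -0.4, -0.1]
grip_width: 0.495
```

```bash
python3 - <<'E'
from station import cams,monitor
from h import *
import cv2
ims=[];s=monitor.sense();P=s["tool_pos"];R=s["ee_rot"]
for n,(x,y) in(("side",(125,240)),("top",(55,135))):
    im=cams.capture(n)
    a=cv2.resize(im[y:y+80,x:x+80],(400,400),interpolation=cv2.INTER_CUBIC);f=400/80
    for k,c in((0,(255,0,0)),(.021,(0,255,0)),(-.021,(0,0,255))):
        p=(proj(n,P+R[:,0]*k)-[x,y])*f;cv2.circle(a,tuple(np.round(p).astype(int)),3,c,-1)
    ims.append(a)
cv2.imwrite("pics/a3.png",np.hstack(ims)[:,:,::-1])
E
```

```text
(no output)
```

View pics/a3.png

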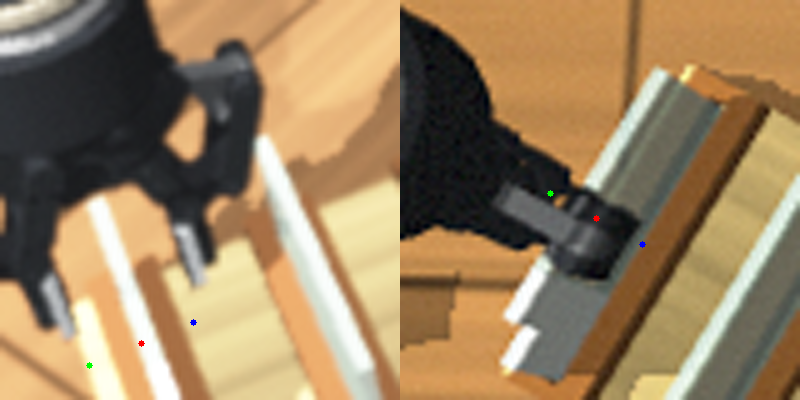

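Side view: the tips are at about (65,330) and (200,283), centred on the plate at plate-top height. The top view also shows the finger straddling the plate. Going down another 2.6 cm is safe on either reading, then I'll close.

Request:
drive_tool(
  series=[
    [[0,0,1.3,0,0,0],[0,0,1.3,0,0,0],[0,0,0,0,0,0],[0,0,0,0,0,0]],
  ],
)

```text
time_s: 5.07
tool_pos: [0.5674, 0.2643, 0.0296]
ee_rot: [[0.463, 0.886, -0.003], [0.886, -0.463, -0.001], [-0.002, -0.002, -1.0]]
wrist_force: [0.8, -0.2, -0.3]
grip_width: 0.502
```

Request:
drive_tool(
  series=[
    [[0,0,0,0,0,0],[0,0,0,0,0,0],[0,0,0,0,0,0],[0,0,0,0,0,0],[0,0,0,0,0,0],[0,0,0,0,0,0],[0,0,0,0,0,0],[0,0,0,0,0,0]],
  ],
  grip=-1,
  force=30,
)

```text
time_s: 5.73
tool_pos: [0.569, 0.2647, 0.0315]
ee_rot: [[0.463, 0.886, 0.001], [0.886, -0.463, 0.0], [0.001, 0.001, -1.0]]
wrist_force: [0.2, 0.0, 1.2]
grip_width: 0.057
```

```bash
python3 - <<'E'
from station import cams,monitor
from h import *
import cv2
ims=[];s=monitor.sense();P=s["tool_pos"];R=s["ee_rot"];print(s["grip_width"],s["wrist_force"],s["wrist_torque"],P)
for n,(x,y) in(("side",(125,240)),("top",(55,135))):
    im=cams.capture(n)
    a=cv2.resize(im[y:y+100,x:x+100],(400,400),interpolation=cv2.INTER_CUBIC);f=400/100
    ims.append(a)
cv2.imwrite("pics/a4.png",np.hstack(ims)[:,:,::-1])
E
```

```text
0.056717317248311756 [0.20482642 0.02174979 1.17373292] [ 0.04741633 -0.0093754   0.02582481] [0.56900159 0.26472471 0.03153989]
```

View pics/a4.png

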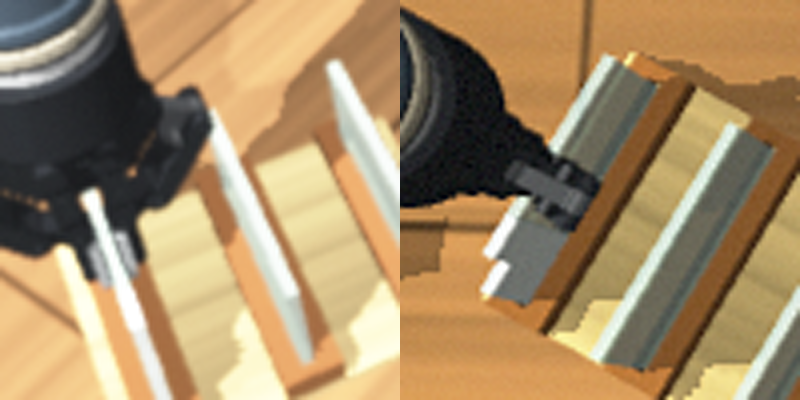

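The fingers have closed on the plate: opening 0.057, about 5 mm, with low wrist force. Both views show the pads either side of it. I'll lift straight up.

Request:
drive_tool(
  series=[
    [[0,0,0,0,0,0],[0,0,-0.4,0,0,0],[0,0,-0.8,0,0,0],[0,0,-1,0,0,0],[0,0,-1,0,0,0],[0,0,-1,0,0,0],[0,0,-1,0,0,0],[0,0,-1.5,0,0,0],[0,0,-2,0,0,0],[0,0,-2,0,0,0],[0,0,-2,0,0,0],[0,0,-2,0,0,0],[0,0,-1.3,0,0,0],[0,0,0,0,0,0],[0,0,0,0,0,0],[0,0,0,0,0,0]],
  ],
  force=60,
)

```text
time_s: 7.17
tool_pos: [0.5678, 0.2644, 0.1906]
ee_rot: [[0.463, 0.886, -0.001], [0.886, -0.463, -0.0], [-0.001, -0.001, -1.0]]
wrist_force: [-0.4, -0.2, -1.4]
grip_width: 0.051
```

```bash
python3 - <<'E'
from station import cams,monitor
from h import *
import cv2
ims=[];s=monitor.sense();print(s["grip_width"],s["wrist_force"],s["q"],s["tool_pos"],s["time_s"])
for n in("side","top"):
    im=cams.capture(n); ims.append(cv2.resize(im[60:340,0:280],(400,400),interpolation=cv2.INTER_CUBIC))
cv2.imwrite("pics/a5.png",np.hstack(ims)[:,:,::-1])
E
```

```text
0.050828923671172414 [-0.41015418 -0.21437373 -1.37796715] [ 2.57602059e-01  5.42533256e-01  1.43990755e+00 -3.72636219e-05
  1.16068162e+00 -8.31721874e-01] [0.56780042 0.26436622 0.19057127] 7.1667
```

View pics/a5.png

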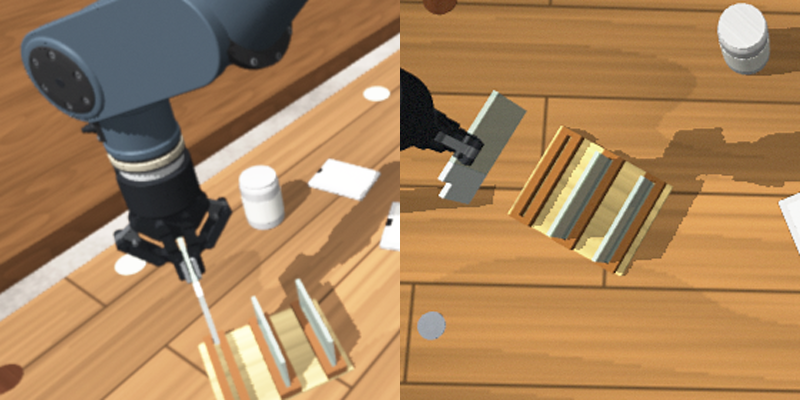

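The plate is clear of the rack, and the two blanks are still in their slots. Next I'll carry it to the panel, then tilt +45° about tool x so the frosted end goes up and points toward the base.

Request:
drive_tool(
  series=[
    [[-0.8,0.2,0,0,0,0],[-1.6,0.5,0,0,0,0],[-2.4,0.7,0,0,0,0],[-2.4,0.7,0,0,0,0],[-2.4,0.7,0,0,0,0],[-2.4,0.7,0,0,0,0],[-2.4,0.7,0,0,0,0],[-2.4,0.7,0,0,0,0],[-2.4,0.7,0,0,0,0],[-2.4,0.7,0,0,0,0],[-2.4,0.7,0,0,0,0],[-2.4,0.7,0,0,0,0],[-2.4,0.7,0,0,0,0],[-2.4,0.7,0,0,0,0],[-2.4,0.7,0,0,0,0],[-2.4,0.7,0,0,0,0],[-2.4,0.7,0,0,0,0],[-2.4,0.7,0,0,0,0],[-1.6,0.5,0,0,0,0],[-0.8,0.2,0,0,0,0]],
  ],
)

```text
time_s: 8.93
tool_pos: [0.4794, -0.179, 0.1906]
ee_rot: [[0.465, 0.885, -0.001], [0.885, -0.465, -0.0], [-0.001, -0.001, -1.0]]
wrist_force: [0.2, 0.6, 0.1]
grip_width: 0.05
```

Request:
drive_tool(
  series=[
    [[0,0,0,0,0,0],[0,0,0,3,0,0],[0,0,0,4,0,0],[0,0,0,4,0,0],[0,0,0,4,0,0],[0,0,0,4,0,0],[0,0,0,4,0,0],[0,0,0,4,0,0],[0,0,0,4,0,0],[0,0,0,4,0,0],[0,0,0,4,0,0],[0,0,0,4,0,0],[0,0,0,2,0,0],[0,0,0,0,0,0],[0,0,0,0,0,0],[0,0,0,0,0,0]],
  ],
)

```text
time_s: 10.27
tool_pos: [0.4802, -0.1758, 0.1913]
ee_rot: [[0.462, 0.627, -0.627], [0.887, -0.327, 0.327], [0.0, -0.707, -0.707]]
wrist_force: [0.5, 0.0, -0.8]
grip_width: 0.047
```

```bash
python3 - <<'E'
from station import cams,monitor
from h import *
import cv2
ims=[];s=monitor.sense();print(s["grip_width"],s["wrist_force"],s["q"],s["tool_pos"],s["time_s"])
for n in("side","top"):
    im=cams.capture(n);np.save(n+"6.npy",im); ims.append(cv2.resize(im[60:340,180:460],(400,400),interpolation=cv2.INTER_CUBIC))
cv2.imwrite("pics/a6.png",np.hstack(ims)[:,:,::-1])
E
```

```text
0.04662776558258891 [ 0.4671014   0.02092386 -0.83015192] [-0.54164926  0.79678384  1.19250655 -0.04621536  1.93605314 -1.63071935] [ 0.480188   -0.17578594  0.19125522] 10.2667
```

View pics/a6.png

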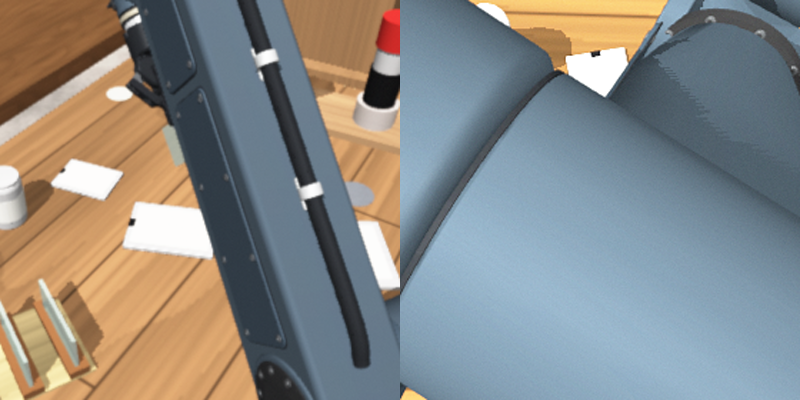

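The arm hides most of the plate: only a sliver shows, at side crop (178,145). The tool pose reads 45° and the grip is holding. I'll make a small correction to centre and lower it.

Request:
drive_tool(
  series=[
    [[0.7,0.2,0.5,0,0,0],[0.7,0.2,0.5,0,0,0],[0.7,0.3,0.5,0,0,0],[0,0,0,0,0,0],[0,0,0,0,0,0],[0,0,0,0,0,0],[0,0,0,0,0,0]],
  ],
)

```text
time_s: 10.95
tool_pos: [0.4851, -0.1556, 0.1756]
ee_rot: [[0.463, 0.627, -0.627], [0.886, -0.328, 0.327], [-0.0, -0.707, -0.707]]
wrist_force: [0.3, 0.3, -1.1]
grip_width: 0.048
```

```bash
python3 - <<'E'
from station import cams,monitor
from h import *
import cv2
s=monitor.sense();print(s["grip_width"],s["wrist_force"],s["tool_pos"],s["time_s"],abs(s["joint_vel"]).max())
P=s["tool_pos"];R=s["ee_rot"]
im=cams.capture("side");t=cams.capture("top")
c=P+R@[-.001,-.001,-.0085];print("centre est",c,"from panel",np.linalg.norm(c[:2]-[.490,-.156]))
x,y=250,80;a=cv2.resize(im[y:y+160,x:x+160],(400,400),interpolation=cv2.INTER_CUBIC)
ex,ez=-R[:,1],-R[:,2]
for k,m in((-.065,-.035),(.065,-.035),(.065,.017),(.047,.017),(.047,.035),(-.065,.035)):
    p=(proj("side",c+k*ex+m*ez)-[x,y])*2.5;print(p);cv2.circle(a,tuple(np.round(p).astype(int)),3,(255,0,0),-1)
b=cv2.resize(t,(400,300))
cv2.imwrite("pics/a7.png",np.hstack([a,np.vstack([b,np.zeros((100,400,3),np.uint8)])])[:,:,::-1])
E
```

```text
0.048026985565893944 [ 0.32701307  0.26593026 -1.08850972] [ 0.48508884 -0.15559292  0.17561813] 10.95 0.005099992310417909
centre est [ 0.489325   -0.15893257  0.18233763] from panel 0.003009250088941961
[116.95697637 261.73667837]
[171.42308993 237.4274589 ]
[151.38997372 181.58151057]
[143.35582825 186.34705363]
[136.54276906 167.35814899]
[ 93.14591764 195.44362833]
```

View pics/a7.png

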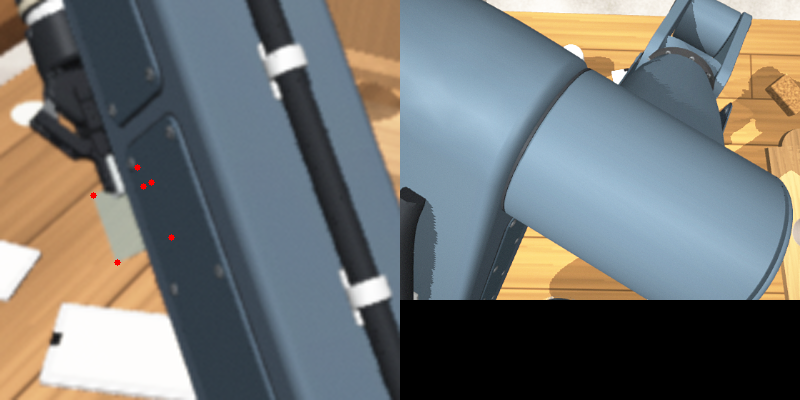

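In the side crop, the visible plain end of the plate sits on its predicted corners, (93,195) and (117,262). It is well clear of the panel. Handing in.

```bash
python3 -c "
from station import workorder
print(workorder.finish_job())"
```

```text
the job is handed in; nothing more can be done
None
```

I drew the notched sample plate out of the leftmost slot (as the top camera sees the rack) and held it, frosted end up, over the middle-sized light panel. I handed the job in at about 11 s of the allowed 32 s; no verdict is reported.

**Last checks before hand-in:**
- **Position:** the plate centre is estimated 3 mm from the panel's middle and 0.182 m up, with a 45° slope.
- **Grip and motion:** the plate was gripped with 60 N set, the wrist force was about 1 N, and the arm was almost still (joint speeds at most 0.005 rad/s).
- **Visible part of the plate:** in the side view, the plain end sits where the pose predicts it.
- **Other objects:** both blank plates were standing in their slots in the views after the lift. I did not measure their positions again after that. The tin and screwdriver were never approached.

**What disagreed or could not be confirmed:**
- **Fingertip height:** before the grasp, the half-open fingertips looked about 20–25 mm higher in the images than the reported tool point. The fingers swing back when open, but that explains only part of it. I lowered the gripper further to a depth safe on either reading, and the plate held.
- **Frosted end:** the arm hid this end at the finish, so "frosted end up" rests on the tool pose, not on a picture.
- **Panel position:** the two cameras put the panel's middle about 7 mm apart, so I aimed between them.

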